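# Open the capacitor test box to its buffer and load the big capacitor

### The arm

A 6-joint arm with a two-finger parallel gripper is mounted at the origin on a cart in front of the work surface, level with it; the furniture and walls round the work are solid. World frame = base frame: x ahead of the robot, y to its left, z up, the work surface at z = 0. Lengths are in m, angles in degrees, forces in N, time in s.
With the tool pointing down it reaches from about 0.375 to 0.9 m from the base axis. Payload 3.1 kg.
Tool frame: the origin (TCP) lies between the finger pads; the fingertips stand 11 mm ahead of it and the grasp point (between the pads) lies 8 mm behind it; z points along the fingers, y is the line along which they close (so a half turn about z gives the same grasp; the last joint's range is limited). The gripper opens to 87 mm and grips with 3 to 60 N. Pads are 19 mm wide; open, the fingers measure 117 mm over their backs; the gripper's body (75 mm by 190 mm) begins 51 mm behind the grasp point.
Start: joints at [64.257, 30.224, 82.088, -0, 67.689, -10.227], TCP at [0.167, 0.602, 0.234] pointing down, gripper open.
Joint ranges: [-176.69, 176.69], [-43.24, 126.21], [12.49, 139.97], [-82, 262], [0, 151.66], [-163.58, 163.58]. Speed limits (degrees/s): [159.86, 159.86, 180, 180, 180, 180].

### API

Orientations are given as a 3x3 rotation matrix whose columns are the frame's x, y, z axes.
In Python, from rig import bot gives the robot as it stands.
- The arm moves only by the tool apply_moves, never from a script. Its argument "steps" is a list that holds one entry, the list of rows, each a list of 7 numbers: the shift along the tool's x, y, z in cm, then the turn, a rotation vector about the tool's x, y, z in degrees, then the gripper command: -1 is shut, 1 is fully open, values between are in proportion. In form: [[[dx, dy, dz, rx, ry, rz, jaw], ...]]. A call has 1 to 20 rows; each row is the pose to reach, as a shift and turn from the pose commanded when the call began, along the tool's axes at that moment; what a row does not reach only later rows make up. A row lasts 1/8 s, in which the tool goes at most 62.5 mm and 10.7 degrees, less where a joint would pass 70% of its speed; a pose out of reach is approached as far as the arm can. A call with a gripper value outside its range is refused whole. The fingers move at their own pace and stop on an object; the grip force is fixed at half the most. Time passes only in rows, so rows that repeat a pose let the fingers close. It gives the time, the measured TCP pose, the force, the opening and the grip force at its end, in the units of the state.
- bot.read_state(): the state, without advancing time (a new reading comes with each control period).
- bot.capture(name): name is "side" or "top"; returns the picture (400x640x3 uint8, blue, green, red); there is no depth.
- bot.camera_model(name): a dict with "intrinsics" (3x3 intrinsics, pixels), "R" (3x3) and "t" (3): a world point X has camera coordinates R X + t. Camera axes: x right, y down, z forward; pixel columns grow to the right and rows downward; lengths in m; the calibration is good to about 2 mm. A picture is of the moment at which its call begins. camera_model takes no time and is no camera call.
- bot.hand_in(): hands the job in; it is judged then, once.
The state is a dict: "time_s": time; "joint_positions": joint angles; "qvel": joint speeds; "tau": joint torques, N m; "position": TCP position; "tcp_rot": TCP orientation; "force": force on the tool from outside, world axes, zero at the start; "moment": the same for the moment, N m; "opening": opening from 0.0 (shut) to 1.0 (fully open); "grasp_force": force on a finger pad.
Only numpy, scipy, OpenCV 4.12 (cv2) and the standard library are available. Lean on these libraries where they do the work, as an engineer would, in place of code of your own. Each camera call takes 0.05 s, during which the arm holds its last target. There are 200 camera calls.

### The job

Open the clear lid of the capacitor test box all the way back until it comes to rest against its rubber buffer, easing it on to the buffer without straining the hinge. Then stand the big blue capacitor, lugs up, in the sprung clip inside the box and press it gently fully home, leaving the lid leaning on its buffer and the other two capacitors standing where they are.

Things in the scene. Friction and masses are not known exactly. Their poses are not given: they have to be found in the camera images.
- test_box: capacitor test box, screwed to the bench: grey, open-topped, 114 (x) x 170 (y) x 69 mm high, 4 mm walls, under a clear lid. Origin: centre of its underside, on the bench. Its -x face (dark panel, two terminals) is the front and looks to the robot, give or take 0.2 rad; z up. The shut lid's bow handle sticks out in front
- lid_hinge (a point): middle of the lid's hinge line, 70 mm above the bench on the top rear edge of the box (box frame x = +57 mm); the hinge line runs along the box's y axis
- lid_handle (a point): centre of the lid's bow handle bar: round, 10 mm thick, 68 mm long along the box's y, 150 mm from the hinge line (3 mm above it when shut). The bow lies in the lid's plane: 29 mm free between bar and lid edge, 58 mm between its arms, nothing below but the bench, 73 mm lower when shut. The bar can turn between gripping fingers
- lid (a joint): opening angle of the lid, rad: 0 shut (it may start up to 0.1 ajar), 1.57 upright, growing as it goes over backwards, away from the robot. A friction hinge (0.3 N m) keeps it where it is left; moving it takes 2 to 4 N at the handle. The lid (0.25 kg, 6 mm thick) meets the buffer somewhere from 1.65 to 2.0 rad, as the buffer's screw happens to be set: this must be felt
- buffer_bracket: steel bracket behind the box (origin the box's), 34 mm wide, to 140 mm above the bench, 66 mm behind the hinge line. Its black rubber buffer, 55 mm above the hinge line, meets the lid's outer face. It yields 1 mm per 6 N: at the handle, on a 2.7 times longer arm, 0.8 N per mm. Over 30 N on the buffer (11 N at the handle beyond what moves the lid) strains the hinge
- clip_seat (a point): centre of the clip's springy rubber seat pad in the box, 8 mm above the bench, 8 mm in front of the box's centre. Three brass jaws, sprung radially (closed: 32 mm circle, each yields 8 mm), rise 22 mm above it and flare to 45 mm. The capacitor first sits 11 mm proud on them: pushing it down takes about 5 N, more if off-centre; then the pad yields 1 mm per 10 N. Over 30 N harms it. Axes as the box's
- big_capacitor (a point): the big blue capacitor: a can 35 mm in diameter, 52 mm tall, plus two small lugs on top (60 mm in all), 63 g, standing lugs up. This point is on its axis, 30 mm above its underside; z up. Fully home, it is 30 mm above the clip's seat; the jaws embrace the lowest 22 mm, so grip it above them
- capacitor_b: black capacitor, 30 mm in diameter, 52 mm tall with its lugs; origin centre of underside. Stays where it stands
- capacitor_c: slim blue capacitor, 22 mm in diameter, 44 mm tall with its lugs; origin centre of underside. Stays where it stands
Not all that is in view belongs to the job. What is shaped like the part that bears big_capacitor but orange or pink is not meant.

How it is judged (in metres and radians):
On the way, in this order (a step that is already met when the one before it is completed fails the run):
1. the lid bears on its rubber buffer (contact force between buffer_bracket and anything else above 0.4 N and value of joint lid above 1.6 rad and contact force between buffer_bracket and the fingers below 0.1 N and contact force between buffer_bracket and the arm below 0.1 N), for 0.2 s.
2. the big capacitor is fully home in the clip, upright, with the lid still on its buffer (all of step 1 and z of big_capacitor in the frame of clip_seat below 0.0322 m and horizontal distance between big_capacitor and clip_seat below 0.004 m and angle between big_capacitor's own z axis and vertical below 0.07 rad), for 0.2 s.
At the end, for the whole second after the job is handed in: The lid rests on its rubber buffer (over 0.4 N, beyond 1.6 rad); the big blue capacitor stands lugs up in the clip, within 2.2 mm of fully down, 4 mm of the clip's axis and 0.07 rad of upright; the other two stand upright within 15 mm of where they stood (all of step 2 and velocity of joint lid between -0.05 and 0.05 rad/s and distance of each of capacitor_b, capacitor_c from where it was at the start of the episode below 0.015 m and angle between each of capacitor_b, capacitor_c's own z axis and vertical below 0.3 rad); the robot touches nothing.
It fails at once if the buffer is loaded with more than 30 N: the hinge is strained (contact force between buffer_bracket and anything else above 30 N).
It fails at once if the big capacitor is forced against the clip or box with more than 30 N (contact force between capacitor_a and test_box above 30 N).
It fails at once if another capacitor is moved by more than 15 mm or tipped (distance of any of capacitor_b, capacitor_c from where it was at the start of the episode above 0.015 m or angle between any of capacitor_b, capacitor_c's own z axis and vertical above 0.3 rad).
It also fails if it takes over 69 s, if anything falls off the work surface, if the arm or the gripper's body presses on something with over 40 N, if the wrist force passes 120 N, or if a joint passes its speed limit or range.

## Working session

There is one attempt and no reset: what is moved stays moved. The work goes in short steps, Python scripts to look and compute and a tool call to move; the robot and the scene stay as the last step left them, time stands still between calls to the robot, and variables do not carry over. Pictures are saved under pics/ and viewed, at most 10 in all, crops included, and the job is handed in when it is done.

Besides the shell and the picture viewer there is one more tool, called after "Request:" as name([rows], argument=value, ...), one row to a line, values as JSON. apply_moves: Moves the arm, as the interface text tells. Its arguments: {"type":"object","properties":{"steps":{"type":"array","items":{"type":"array","items":{"type":"array","items":{"type":"number"}}}}},"required":["steps"]}

```bash
mkdir -p pics; ls
python3 - <<'E'
from rig import bot
import cv2,numpy as np
for n in("side","top"):
    im=bot.capture(n);cv2.imwrite(f"pics/{n}0.png",im)
    m=bot.camera_model(n);R=np.array(m["R"]);t=np.array(m["t"]);print(n,np.round(m["intrinsics"],1).tolist(),np.round(R,3).tolist(),np.round(-R.T@t,3))
s=bot.read_state();print(s)
E
```

```text
pics
side [[493.4, 0.0, 313.2], [0.0, 493.4, 199.9], [0.0, 0.0, 1.0]] [[0.85, -0.526, 0.021], [-0.169, -0.311, -0.935], [0.499, 0.791, -0.353]] [-0.008 -0.856  0.432]
top [[366.8, 0.0, 327.7], [0.0, 366.8, 195.7], [0.0, 0.0, 1.0]] [[0.008, -1.0, -0.02], [-0.989, -0.005, -0.145], [0.145, 0.021, -0.989]] [ 0.367 -0.079  0.924]
{'time_s': 0.1, 'joint_positions': array([ 6.42571983e+01,  3.02720005e+01,  8.21501408e+01, -4.23946588e-04,
        6.76904999e+01, -1.02260055e+01]), 'qvel': array([-0.0666048 , -0.10906291, -0.12967989,  0.0269043 , -0.02598172,
       -0.02089622]), 'tau': array([-6.16937868e-04, -4.40986490e+01, -1.77148980e+01,  6.34526205e-02,
        5.34066057e-02, -3.05979438e-05]), 'position': array([0.16687246, 0.60163368, 0.23268097]), 'tcp_rot': array([[-9.63552679e-01,  2.67517319e-01, -8.47713189e-04],
       [ 2.67518443e-01,  9.63551107e-01, -1.77381651e-03],
       [ 3.42288345e-04, -1.93594457e-03, -9.99998067e-01]]), 'force': array([-4.82257848e-01,  2.14840363e-04,  2.69798371e-01]), 'moment': array([ 0.02828566, -0.04344181, -0.03342386]), 'grasp_force': 0.0, 'opening': 1.0004206049219302}
```

View pics/side0.png

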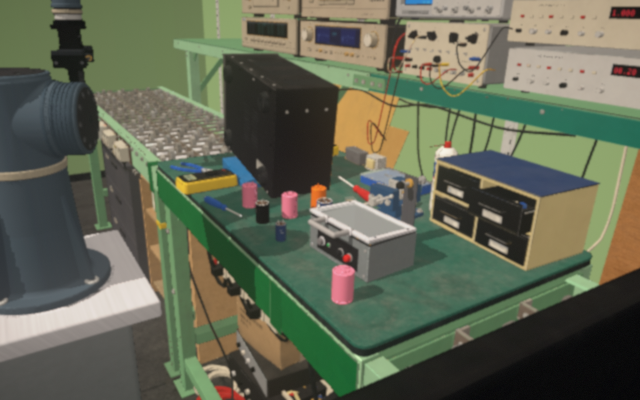

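View pics/top0.png

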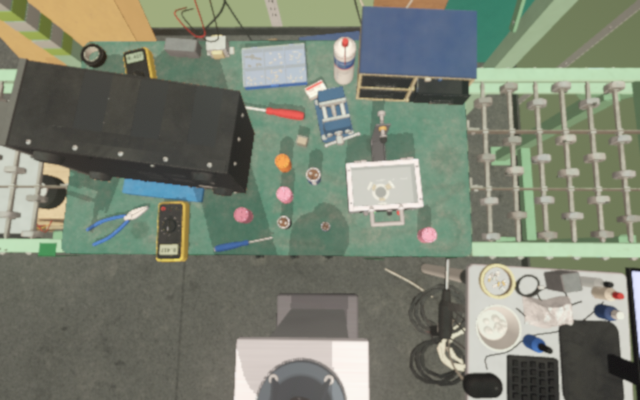

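Run:
```python
import cv2,numpy as np
a=cv2.imread("pics/side0.png")[165:285,235:425];b=cv2.imread("pics/top0.png")[95:250,215:445]
a=cv2.resize(a,(475,300),interpolation=cv2.INTER_CUBIC);b=cv2.resize(b,(690,465)[:2],interpolation=cv2.INTER_CUBIC)
a=cv2.resize(a,(411,260));b=cv2.resize(b,(504,340),interpolation=cv2.INTER_AREA)
o=np.zeros((600,504,3),np.uint8);o[:260,:411]=a;o[260:600]=b
cv2.imwrite("pics/crop0.png",o)
```

```text
(no output)
```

View pics/crop0.png

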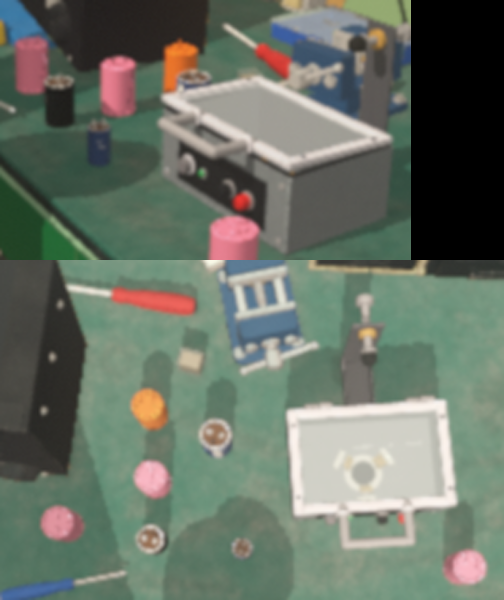

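```bash
cat > h.py <<'E'
from rig import bot
import cv2,numpy as np
def cam(n):
    m=bot.camera_model(n);return np.array(m["intrinsics"]),np.array(m["R"]),np.array(m["t"])
def ray(n,uv):
    K,R,t=cam(n);d=R.T@np.linalg.inv(K)@np.array([uv[0],uv[1],1.]);return -R.T@t,d/np.linalg.norm(d)
def plane(n,uv,z):
    o,d=ray(n,uv);return o+d*(z-o[2])/d[2]
def tri(uv1,uv2,n1="top",n2="side"):
    A=[];b=[]
    for n,uv in((n1,uv1),(n2,uv2)):
        o,d=ray(n,uv);P=np.eye(3)-np.outer(d,d);A.append(P);b.append(P@o)
    A=np.vstack(A);b=np.hstack(b);x,r,_,_=np.linalg.lstsq(A,b,rcond=None);return x,np.sqrt(r)
def proj(n,X):
    K,R,t=cam(n);p=K@(R@np.array(X)+t);return p[:2]/p[2]
E
python3 - <<'E'
from h import *
for n,(x0,y0,x1,y1) in(("top",(335,150,435,235)),("side",(300,195,425,285))):
    im=cv2.imread(f"pics/{n}0.png");hsv=cv2.cvtColor(im,cv2.COLOR_BGR2HSV)
    m=((hsv[...,1]<35)&(hsv[...,2]>(190 if n=="top" else 175))).astype(np.uint8);k=np.zeros_like(m);k[y0:y1,x0:x1]=m[y0:y1,x0:x1]
    cs,_=cv2.findContours(k,cv2.RETR_EXTERNAL,cv2.CHAIN_APPROX_NONE)
    for c in cs:
        if cv2.contourArea(c)>30: print(n,cv2.contourArea(c),cv2.approxPolyDP(c,2,True)[:,0].tolist())
# handle: light pixels rows
im=cv2.imread("pics/top0.png");print(im[206:232,388].tolist())
hsv=cv2.cvtColor(im,cv2.COLOR_BGR2HSV)
for y in range(205,230):print(y,"".join("#" if hsv[y,x,1]<50 and hsv[y,x,2]>140 else "." for x in range(340,430)))
im=cv2.imread("pics/side0.png");hsv=cv2.cvtColor(im,cv2.COLOR_BGR2HSV)
for y in range(200,250):print(y,"".join("#" if hsv[y,x,1]<50 and hsv[y,x,2]>150 else "." for x in range(300,420)))
E
```

```text
top 3987.0 [[418, 159], [347, 163], [349, 210], [368, 210], [371, 213], [372, 225], [402, 224], [403, 208], [419, 207], [423, 204]]
side 62.5 [[309, 221], [333, 234], [312, 220]]
side 2099.0 [[310, 209], [367, 242], [414, 229], [355, 200], [321, 207], [318, 205], [316, 209]]
[[233, 240, 249], [230, 237, 247], [209, 216, 226], [167, 175, 184], [153, 162, 171], [127, 136, 143], [90, 97, 100], [77, 85, 84], [84, 94, 90], [105, 121, 110], [128, 148, 132], [135, 156, 137], [134, 156, 134], [133, 155, 129], [133, 154, 132], [144, 158, 153], [170, 181, 189], [192, 202, 212], [194, 204, 214], [173, 186, 188], [147, 166, 153], [137, 159, 139], [136, 158, 140], [133, 154, 136], [131, 151, 131], [128, 149, 127]]
205 #######.#############################################################################...##
206 #######.############################################################################......
207 #######.###########################################################################.......
208 #######.########################################################################..........
209 #####
[... 7535 characters left out ...]
...........................................................................
245 ........................................................................................................................
246 ........................................................................................................................
247 ........................................................................................................................
248 ........................................................................................................................
249 ........................................................................................................................
```

```bash
python3 - <<'E'
from h import *
T={"bl":((371.3,224.8),(309,221)),"br":((403.5,223.2),(335,235)),"bc":((387.5,224),(322,228)),
"FL":((349,210),(309.8,209.2)),"FR":((423,205.5),(367,242)),"RR":((419.5,159),(415.5,228.5)),"RL":((346.5,163),(356,200))}
for k,(a,b) in T.items():
    x,r=tri(a,b);print(k,np.round(x,4),r, "z.073:",np.round(plane("top",a,.073)[:2],4),np.round(plane("side",b,.073)[:2],4))
E
python3 - <<'E'
import sys;sys.path.insert(0,'.')
from h import *
im=cv2.imread("pics/top0.png")
hsv=cv2.cvtColor(im,cv2.COLOR_BGR2HSV)
for y in range(160,192):print(y," ".join("%3d,%3d"%tuple(hsv[y,x,:2]) for x in range(302,326)))
E
```

```text
bl [ 0.4231 -0.1607  0.0824] [0.00058953] z.073: [ 0.4241 -0.1619] [ 0.4343 -0.1419]
br [ 0.4282 -0.2346  0.0833] [0.00097774] z.073: [ 0.4283 -0.2361] [ 0.4418 -0.2165]
bc [ 0.4259 -0.1981  0.0825] [0.00058826] z.073: [ 0.4262 -0.1993] [ 0.4382 -0.1803]
FL [ 0.4566 -0.1096  0.081 ] [0.00122774] z.073: [ 0.4582 -0.1103] [ 0.4662 -0.0924]
FR [ 0.4666 -0.2788  0.0804] [0.00394459] z.073: [ 0.4698 -0.2822] [ 0.4733 -0.2663]
RR [ 0.5774 -0.2744  0.0791] [0.00290014] z.073: [ 0.5807 -0.2771] [ 0.5848 -0.2643]
RL [ 0.5693 -0.1043  0.0776] [0.00014818] z.073: [ 0.5703 -0.1044] [ 0.5769 -0.0946]
160  69, 56  69, 58  70, 61  70, 62  71, 64  71, 64  71, 65  70, 61  69, 56  69, 57  68, 56  70, 57  69, 56  70, 59  69, 56  70, 59  70, 59  69, 59  69, 58  69, 57  69, 58  70, 59  70, 59  68, 55
161  68, 54  70, 58  70, 61  71, 63  70, 64  71, 64  70, 63  70, 61  69, 58  69, 59  69, 56  69, 55  69, 56  70, 59  70, 59  69, 56  70, 59  70, 59  70, 57  69, 58  69, 58  68, 56  69, 55  68, 52
162  68, 55  69, 59  69, 62  69, 62  69, 62  70, 62  69, 59  69, 57  68, 56  68, 56  69, 56  69, 57  69, 57  69, 
[... 5066 characters left out ...]
  70, 58  69, 56  69, 52  68, 52  68, 51  68, 54  68, 54  69, 52  69, 52  68, 51  67, 49  65, 44  67, 46  67, 49
189  71, 67  72, 70  72, 72  71, 70  71, 65  71, 63  69, 61  71, 62  71, 60  70, 59  70, 58  70, 56  69, 56  68, 54  68, 54  69, 55  69, 55  68, 54  69, 52  67, 50  66, 47  66, 45  64, 42  64, 45
190  71, 63  71, 65  71, 66  71, 68  71, 65  71, 63  70, 61  71, 61  71, 59  70, 56  70, 59  70, 58  70, 58  69, 56  70, 58  70, 58  70, 59  70, 58  69, 56  68, 52  68, 50  66, 47  66, 45  63, 43
191  70, 61  70, 61  71, 64  71, 65  71, 65  71, 63  71, 63  70, 61  70, 61  70, 59  71, 59  70, 60  70, 62  70, 60  70, 62  70, 59  70, 58  70, 59  70, 57  70, 56  69, 55  69, 55  67, 50  65, 47
```

```bash
cat >> h.py <<'E'
from scipy.spatial.transform import Rotation as Ro
def Rdown(az):
    a=np.radians(az);return np.array([[-np.sin(a),np.cos(a),0],[np.cos(a),np.sin(a),0],[0,0,-1.]])
def row(p,az,p0=None,az0=None):
    "tool-frame shift in cm and turn in degrees from the present (or given) pose to a tool-down pose"
    s=bot.read_state();R0=s["tcp_rot"] if az0 is None else Rdown(az0);p0=s["position"] if p0 is None else np.array(p0)
    return np.round(np.r_[R0.T@(np.array(p)-p0)*100,Ro.from_matrix(R0.T@Rdown(az)).as_rotvec(degrees=True)],2).tolist()
def st():
    s=bot.read_state();y=s["tcp_rot"][:,1];print("t %.2f"%s["time_s"],"p",np.round(s["position"],4),"az %.2f"%np.degrees(np.arctan2(y[1],y[0])),"z",np.round(s["tcp_rot"][:,2],3),"F",np.round(s["force"],2),"op %.3f g %.1f"%(s["opening"],s["grasp_force"]))
E
python3 -c "
from h import *
st();print(row((.42,.22,.25),40));print(row((.426,-.198,.2),3));
b=(315.5,200)
for a in ((312.7,174.5),(312.7,175.5)): print(plane('top',a,.052),tri((a[0],a[1]-7),(325,199.5)))
print(plane('side',(325,199.5),.052), [proj('top',plane('side',(325,200),z)) for z in (.05,.052,.06)])
"
```

```text
t 0.10 p [0.1669 0.6016 0.2327] az 74.48 z [-0.001 -0.002 -1.   ] F [-0.48  0.    0.27] op 1.000 g 0.0
[-34.6, -30.0, -1.69, -0.11, 0.01, 34.48]
[-46.36, -70.11, 3.39, -0.11, 0.05, 71.48]
[ 0.54645652 -0.02312307  0.052     ] (array([ 0.55754907, -0.01977859,  0.0537565 ]), array([0.00933292]))
[ 0.54398467 -0.02315863  0.052     ] (array([ 0.55593958, -0.02033607,  0.05405832]), array([0.00785081]))
[ 0.55294384 -0.01496645  0.052     ] [array([308.70473986, 171.53048769]), array([310.44111834, 172.55196077]), array([317.48505898, 176.69575535])]
```

Request:
apply_moves([
  [[-34.6,-30.0,-1.7,0,0,34.5,1],[-34.6,-30.0,-1.7,0,0,34.5,1],[-34.6,-30.0,-1.7,0,0,34.5,1],[-34.6,-30.0,-1.7,0,0,34.5,1],[-34.6,-30.0,-1.7,0,0,34.5,1],[-34.6,-30.0,-1.7,0,0,34.5,1],[-34.6,-30.0,-1.7,0,0,34.5,1],[-34.6,-30.0,-1.7,0,0,34.5,1],[-46.4,-70.1,3.4,-0.1,0,71.5,1],[-46.4,-70.1,3.4,-0.1,0,71.5,1],[-46.4,-70.1,3.4,-0.1,0,71.5,1],[-46.4,-70.1,3.4,-0.1,0,71.5,1],[-46.4,-70.1,3.4,-0.1,0,71.5,1],[-46.4,-70.1,3.4,-0.1,0,71.5,1],[-46.4,-70.1,3.4,-0.1,0,71.5,1],[-46.4,-70.1,3.4,-0.1,0,71.5,1],[-46.4,-70.1,3.4,-0.1,0,71.5,1],[-46.4,-70.1,3.4,-0.1,0,71.5,1]],
])

```text
time_s: 2.35
position: [0.4264, -0.1958, 0.1995]
tcp_rot: [[-0.054, 0.999, 0.001], [0.999, 0.054, 0.002], [0.002, 0.001, -1.0]]
force: [0.2, 0.3, 0.1]
opening: 1.002
grasp_force: 0.0
```

```bash
python3 -c "
from h import *
st();a=bot.capture('side')[150:300,250:450];b=bot.capture('top')[120:270,300:500]
cv2.imwrite('pics/s1.png',cv2.resize(np.vstack([a,b]),None,fx=2,fy=2,interpolation=cv2.INTER_CUBIC));print(row((.4265,-.198,.11),3),row((.4265,-.198,.074),3))
"
```

```text
t 2.35 p [ 0.4264 -0.1958  0.1995] az 3.08 z [ 0.001  0.002 -1.   ] F [0.16 0.26 0.15] op 1.002 g 0.0
[-0.21, -0.04, 8.97, 0.07, -0.07, 0.1] [-0.22, -0.04, 12.57, 0.07, -0.07, 0.1]
```

View pics/s1.png

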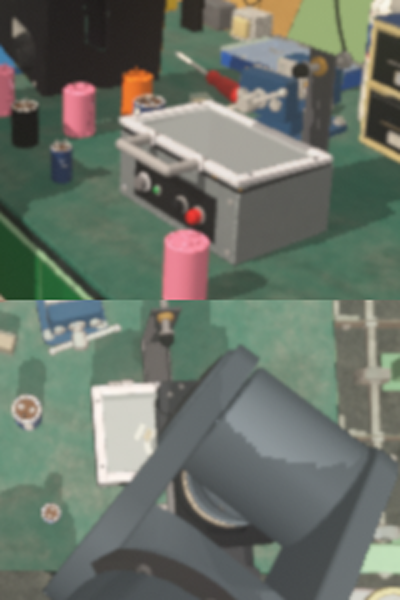

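```bash
python3 -c "
from h import *
for d in(-.0435,0,.0435): print(proj('side',(.4264+d,-.1958,.1885)),proj('side',(.4264+d,-.1958,.25)))
im=bot.capture('side')[60:260,220:420];im=cv2.convertScaleAbs(im,alpha=2,beta=20);cv2.imwrite('pics/s2.png',cv2.resize(im,None,fx=3,fy=3,interpolation=cv2.INTER_CUBIC))
"
```

```text
[300.52544722 173.14270565] [300.9966344  136.07262974]
[322.97934469 169.44285431] [324.04546083 133.2745209 ]
[344.28182545 165.93272818] [345.88121874 130.62367759]
```

View pics/s2.png

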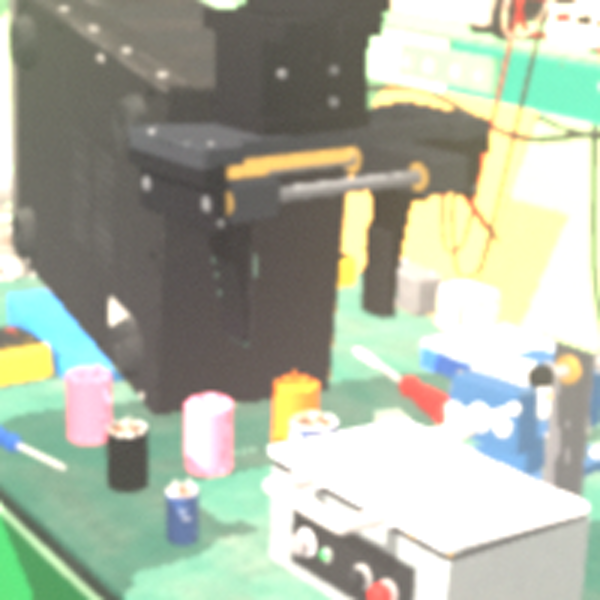

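Request:
apply_moves([
  [[-0.2,0,7.0,0.1,-0.1,0.1,-0.45],[-0.2,0,7.0,0.1,-0.1,0.1,-0.45],[-0.2,0,7.0,0.1,-0.1,0.1,-0.45],[-0.2,0,7.0,0.1,-0.1,0.1,-0.45],[-0.2,0,7.0,0.1,-0.1,0.1,-0.45],[-0.2,0,7.0,0.1,-0.1,0.1,-0.45]],
])

```text
time_s: 3.25
position: [0.4274, -0.1996, 0.1306]
tcp_rot: [[-0.05, 0.999, 0.001], [0.999, 0.05, -0.002], [-0.002, 0.001, -1.0]]
force: [0.2, -0.4, -0.2]
opening: 0.399
grasp_force: 0.0
```

```bash
python3 -c "
from h import *
st();print(row((.4265,-.198,.076),3))
im=bot.capture('side')[130:255,270:400];cv2.imwrite('pics/s3.png',cv2.resize(cv2.convertScaleAbs(im,alpha=1.5,beta=20),None,fx=4,fy=4,interpolation=cv2.INTER_CUBIC))
"
```

```text
t 3.25 p [ 0.4274 -0.1996  0.1306] az 2.88 z [ 0.001 -0.002 -1.   ] F [ 0.15 -0.42 -0.18] op 0.399 g 0.0
[0.18, -0.08, 5.46, 0.07, 0.13, -0.12]
```

View pics/s3.png

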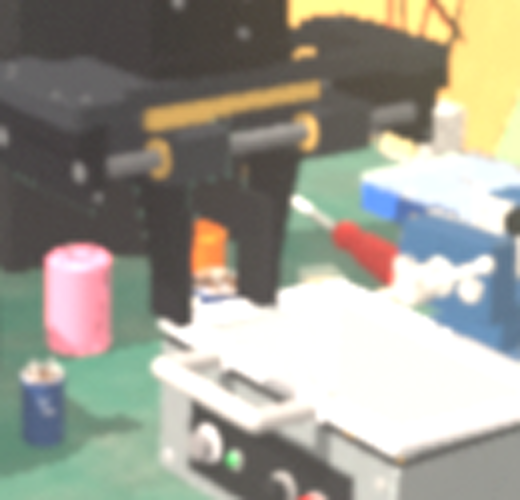

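Request:
apply_moves([
  [[0.1,-0.1,0,0,0,0,-0.45],[0.1,-0.1,0,0,0,0,-0.45],[0.1,-0.1,1.5,0,0,0,-0.45],[0.1,-0.1,3.5,0,0,0,-0.45],[0.1,-0.1,4.5,0,0,0,-0.45],[0.1,-0.1,5.5,0,0,0,-0.45],[0.1,-0.1,5.5,0,0,0,-0.45]],
])

```text
time_s: 4.18
position: [0.4256, -0.1982, 0.074]
tcp_rot: [[-0.05, 0.999, -0.001], [0.999, 0.05, -0.0], [0.0, -0.001, -1.0]]
force: [-0.2, 0.4, 0.5]
opening: 0.275
grasp_force: 0.0
```

Request:
apply_moves([
  [[0,0,0,0,0,0,-1],[0,0,0,0,0,0,-1],[0,0,0,0,0,0,-1],[0,0,0,0,0,0,-1],[0,0,0,0,0,0,-1]],
])

```text
time_s: 4.8
position: [0.4261, -0.1986, 0.0747]
tcp_rot: [[-0.05, 0.999, 0.0], [0.999, 0.05, -0.001], [-0.001, 0.0, -1.0]]
force: [1.3, -0.2, 0.8]
opening: 0.101
grasp_force: 30.0
```

```bash
python3 -c "
from h import *
st()
im=bot.capture('side')[150:275,270:400];cv2.imwrite('pics/s4.png',cv2.resize(cv2.convertScaleAbs(im,alpha=1.5,beta=20),None,fx=4,fy=4,interpolation=cv2.INTER_CUBIC))
"
```

```text
t 4.80 p [ 0.4261 -0.1986  0.0747] az 2.89 z [ 0.    -0.001 -1.   ] F [ 1.29 -0.25  0.83] op 0.101 g 30.0
```

View pics/s4.png

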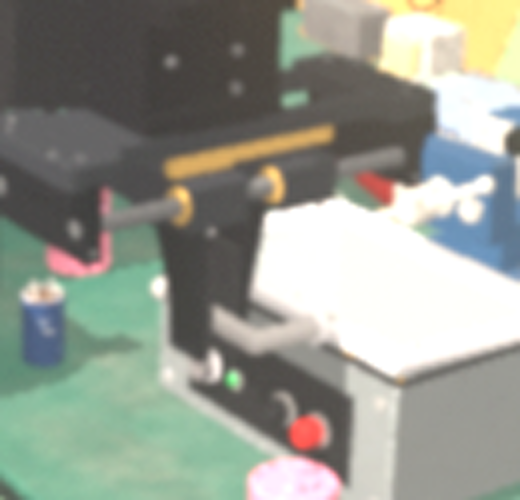

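```bash
python3 -c "
import numpy as np
p0=.085
for p in np.arange(.185,2.1,.1): print(round(p,3),np.round([15*(np.cos(p0)-np.cos(p)),-15*(np.sin(p)-np.sin(p0))],1))
"
```

```text
0.185 [ 0.2 -1.5]
0.285 [ 0.6 -2.9]
0.385 [ 1.  -4.4]
0.485 [ 1.7 -5.7]
0.585 [ 2.4 -7. ]
0.685 [ 3.3 -8.2]
0.785 [ 4.3 -9.3]
0.885 [  5.4 -10.3]
0.985 [  6.7 -11.2]
1.085 [  7.9 -12. ]
1.185 [  9.3 -12.6]
1.285 [ 10.7 -13.1]
1.385 [ 12.2 -13.5]
1.485 [ 13.7 -13.7]
1.585 [ 15.2 -13.7]
1.685 [ 16.7 -13.6]
1.785 [ 18.1 -13.4]
1.885 [ 19.6 -13. ]
1.985 [ 21.  -12.5]
2.085 [ 22.3 -11.8]
```

Request:
apply_moves([
  [[0,0.2,-1.5,0,0,0,-1],[0,0.6,-2.9,0,0,0,-1],[0,1.0,-4.4,0,0,0,-1],[0,1.7,-5.7,0,0,0,-1]],
])

```text
time_s: 5.35
position: [0.4405, -0.1974, 0.1312]
tcp_rot: [[-0.052, 0.999, -0.006], [0.999, 0.052, -0.0], [0.0, -0.006, -1.0]]
force: [-5.6, -4.9, -1.5]
opening: 0.102
grasp_force: 30.0
```

```bash
python3 -c "
from h import *
st()"
```

```text
t 5.35 p [ 0.4405 -0.1974  0.1312] az 3.00 z [-0.006 -0.    -1.   ] F [-5.58 -4.91 -1.46] op 0.102 g 30.0
```

Request:
apply_moves([
  [[-0.1,0.5,-1.3,0,0,0,-1],[-0.1,1.4,-2.5,0,0,0,-1],[-0.1,2.4,-3.6,0,0,0,-1],[-0.1,3.5,-4.6,0,0,0,-1]],
])

```text
time_s: 5.85
position: [0.4723, -0.1953, 0.1767]
tcp_rot: [[-0.053, 0.999, -0.014], [0.999, 0.053, 0.002], [0.003, -0.014, -1.0]]
force: [-10.7, -2.9, 4.5]
opening: 0.103
grasp_force: 30.0
```

```bash
python3 -c "
from h import *
st()"
```

```text
t 5.85 p [ 0.4723 -0.1953  0.1767] az 3.03 z [-0.014  0.002 -1.   ] F [-10.74  -2.92   4.45] op 0.103 g 30.0
```

Request:
apply_moves([
  [[0,0.7,-1.0,0,0,0,-1],[0,1.9,-1.8,0,0,0,-1],[-0.1,3.3,-2.5,0,0,0,-1],[-0.1,4.6,-3.1,0,0,0,-1]],
])

```text
time_s: 6.35
position: [0.5208, -0.1928, 0.2087]
tcp_rot: [[-0.051, 0.999, -0.009], [0.999, 0.051, 0.004], [0.005, -0.009, -1.0]]
force: [-7.3, 5.1, 6.0]
opening: 0.104
grasp_force: 30.0
```

```bash
python3 -c "
from h import *
st()"
```

```text
t 6.35 p [ 0.5208 -0.1928  0.2087] az 2.92 z [-0.009  0.004 -1.   ] F [-7.26  5.09  6.05] op 0.104 g 30.0
```

```bash
cat > fit.py <<'E'
import numpy as np,sys
from scipy.optimize import least_squares
P=np.array([(.4261,.0747),(.4405,.1312),(.4723,.1767),(.5208,.2087)]+eval(sys.argv[1]))
f=lambda q:np.hypot(P[:,0]-q[0],P[:,1]-q[1])-.150
q=least_squares(f,[.575,.07]).x;print(q,np.round(f(q),4),"phi",np.arctan2(P[:,1]-q[1],q[0]-P[:,0]))
for a in np.arange(1.2,2.1,.06):print(round(a,2),np.round([q[0]-.15*np.cos(a),q[1]+.15*np.sin(a)],4))
E
python3 fit.py "[]"
```

```text
[0.5764533  0.06902326] [ 0.0005 -0.0005 -0.0002  0.0004] phi [0.03773806 0.4289402  0.80202995 1.19163241]
1.2 [0.5221 0.2088]
1.26 [0.5306 0.2118]
1.32 [0.5392 0.2143]
1.38 [0.548  0.2163]
1.44 [0.5569 0.2177]
1.5 [0.5658 0.2186]
1.56 [0.5748 0.219 ]
1.62 [0.5838 0.2188]
1.68 [0.5928 0.2181]
1.74 [0.6017 0.2169]
1.8 [0.6105 0.2151]
1.86 [0.6192 0.2128]
1.92 [0.6278 0.21  ]
1.98 [0.6361 0.2066]
2.04 [0.6443 0.2028]
2.1 [0.6522 0.1985]
```

Request:
apply_moves([
  [[0.1,1.1,-0.6,0,0,0,-1],[0.2,2.4,-1.0,0,0,0,-1],[0.2,3.7,-1.2,0,0,0,-1],[0.2,5.0,-1.2,0,0,0,-1],[0.2,5.3,-1.2,0,0,0,-1]],
])

```text
time_s: 6.98
position: [0.5778, -0.1891, 0.221]
tcp_rot: [[-0.051, 0.999, -0.001], [0.999, 0.051, 0.002], [0.002, -0.0, -1.0]]
force: [-3.8, 6.0, 0.8]
opening: 0.102
grasp_force: 29.9
```

```bash
python3 -c "
from h import *
st()
s=bot.read_state()['position'];import os;os.system('python3 fit.py \"[(%f,%f)]\"|head -1'%(s[0],s[2]))"
```

```text
[0.57699802 0.0700815 ] [ 0.001  -0.0004 -0.0006 -0.0004  0.001 ] phi [0.03059721 0.42099047 0.79448608 1.18563058 1.57600323]
t 6.97 p [ 0.5778 -0.1891  0.221 ] az 2.90 z [-0.001  0.002 -1.   ] F [-3.77  5.97  0.82] op 0.102 g 29.9
```

Request:
apply_moves([
  [[0.1,0.4,0,0,0,0,-1],[0.2,0.8,0,0,0,0,-1],[0.2,1.1,0,0,0,0,-1],[0.2,1.3,0.1,0,0,0,-1]],
])

```text
time_s: 7.48
position: [0.5906, -0.1881, 0.2204]
tcp_rot: [[-0.05, 0.999, 0.002], [0.999, 0.05, -0.001], [-0.001, 0.002, -1.0]]
force: [-2.9, 3.3, 6.2]
opening: 0.104
grasp_force: 30.0
```

Request:
apply_moves([
  [[0,0.2,0,0,0,0,-1],[0,0.4,0,0,0,0,-1],[0,0.6,0.1,0,0,0,-1]],
])

```text
time_s: 7.85
position: [0.5966, -0.1878, 0.2194]
tcp_rot: [[-0.05, 0.999, 0.002], [0.999, 0.05, -0.001], [-0.001, 0.002, -1.0]]
force: [-2.1, 3.2, 7.7]
opening: 0.103
grasp_force: 30.1
```

Request:
apply_moves([
  [[0,0.2,-0.2,0,0,0,-1],[0,0.4,-0.2,0,0,0,-1],[0,0.6,-0.2,0,0,0,-1]],
])

```text
time_s: 8.22
position: [0.6006, -0.1875, 0.2191]
tcp_rot: [[-0.05, 0.999, -0.004], [0.999, 0.05, -0.0], [-0.0, -0.004, -1.0]]
force: [-4.5, 0.5, -5.6]
opening: 0.104
grasp_force: 30.0
```

Request:
apply_moves([
  [[0,0.2,0,0,0,0,-1],[0,0.4,0.1,0,0,0,-1],[0,0.6,0.1,0,0,0,-1]],
])

```text
time_s: 8.6
position: [0.6068, -0.1871, 0.2183]
tcp_rot: [[-0.05, 0.999, -0.003], [0.999, 0.05, -0.0], [-0.0, -0.003, -1.0]]
force: [-5.1, 0.0, -11.2]
opening: 0.103
grasp_force: 30.0
```

Request:
apply_moves([
  [[0,0.2,0.2,0,0,0,-1],[0,0.4,0.3,0,0,0,-1],[0,0.6,0.3,0,0,0,-1]],
])

```text
time_s: 8.98
position: [0.6137, -0.1867, 0.2167]
tcp_rot: [[-0.05, 0.999, -0.0], [0.999, 0.05, -0.001], [-0.001, -0.0, -1.0]]
force: [-4.5, 1.4, -6.3]
opening: 0.102
grasp_force: 30.0
```

```bash
python3 -c "
from h import *
st()"
```

```text
t 8.97 p [ 0.6137 -0.1867  0.2167] az 2.89 z [-0.    -0.001 -1.   ] F [-4.47  1.4  -6.27] op 0.102 g 30.0
```

Request:
apply_moves([
  [[0,0.2,0.1,0,0,0,-1],[0,0.4,0.2,0,0,0,-1],[0,0.6,0.3,0,0,0,-1]],
])

```text
time_s: 9.35
position: [0.6209, -0.1863, 0.2147]
tcp_rot: [[-0.05, 0.999, 0.003], [0.999, 0.05, -0.001], [-0.001, 0.003, -1.0]]
force: [-3.1, 4.0, 3.1]
opening: 0.104
grasp_force: 30.0
```

Request:
apply_moves([
  [[0,0.2,0.1,0,0,0,-1],[0,0.4,0.1,0,0,0,-1],[0,0.6,0.2,0,0,0,-1]],
])

```text
time_s: 9.72
position: [0.6267, -0.186, 0.2125]
tcp_rot: [[-0.05, 0.999, 0.003], [0.999, 0.05, -0.001], [-0.001, 0.002, -1.0]]
force: [-0.7, 4.6, 6.2]
opening: 0.099
grasp_force: 30.1
```

Request:
apply_moves([
  [[0,0.2,0,0,0,0,-1],[0,0.4,0.1,0,0,0,-1],[0,0.6,0.2,0,0,0,-1]],
])

```text
time_s: 10.1
position: [0.6324, -0.1856, 0.21]
tcp_rot: [[-0.05, 0.999, 0.002], [0.999, 0.05, -0.001], [-0.001, 0.002, -1.0]]
force: [-2.1, 5.9, 6.5]
opening: 0.1
grasp_force: 30.1
```

```bash
python3 -c "
from h import *
st()
im=bot.capture('side')[100:260,270:450];cv2.imwrite('pics/s5.png',cv2.resize(cv2.convertScaleAbs(im,alpha=1.4,beta=15),None,fx=3,fy=3,interpolation=cv2.INTER_CUBIC))"
```

```text
t 10.10 p [ 0.6324 -0.1856  0.21  ] az 2.89 z [ 0.002 -0.001 -1.   ] F [-2.12  5.86  6.53] op 0.100 g 30.1
```

View pics/s5.png

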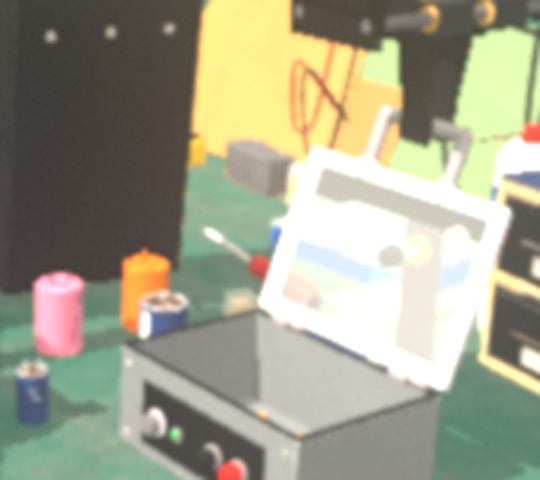

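Request:
apply_moves([
  [[0,0.2,-0.1,0,0,0,-1],[0,0.4,0,0,0,0,-1]],
])

```text
time_s: 10.4
position: [0.6345, -0.1855, 0.2092]
tcp_rot: [[-0.051, 0.999, -0.003], [0.999, 0.051, -0.0], [-0.0, -0.003, -1.0]]
force: [-5.3, 3.8, 6.4]
opening: 0.103
grasp_force: 30.1
```

```bash
cat > ft.py <<'E'
from h import *
st();s=bot.read_state();p=s["position"];f=s["force"];v=np.array([.577-p[0],p[2]-.07]);a=np.arctan2(v[1],v[0])
print("phi %.3f R %.4f Ft %.2f Fr %.2f"%(a,np.hypot(*v),f[0]*np.sin(a)+f[2]*np.cos(a),-f[0]*np.cos(a)+f[2]*np.sin(a)))
E
python3 ft.py
```

```text
t 10.40 p [ 0.6345 -0.1855  0.2092] az 2.90 z [-0.003 -0.    -1.   ] F [-5.28  3.79  6.42] op 0.103 g 30.1
phi 1.962 R 0.1506 Ft -7.33 Fr 3.92
```

Request:
apply_moves([
  [[0,0.4,-0.1,0,0,0,-0.45],[0,0.3,-0.1,0,0,0,-0.45],[0,0.2,-0.1,0,0,0,-0.45]],
])

```text
time_s: 10.78
position: [0.6388, -0.187, 0.2105]
tcp_rot: [[-0.05, 0.999, 0.003], [0.999, 0.05, -0.003], [-0.003, 0.003, -1.0]]
force: [0.2, 0.3, -0.0]
opening: 0.263
grasp_force: 0.0
```

```bash
python3 ft.py
```

```text
t 10.78 p [ 0.6388 -0.187   0.2105] az 2.85 z [ 0.003 -0.003 -1.   ] F [ 0.19  0.26 -0.02] op 0.263 g 0.0
phi 1.985 R 0.1535 Ft 0.18 Fr 0.05
```

```bash
python3 -c "
from h import *
print(row((.638,-.187,.31),3),row((.42,.17,.33),-87))"
```

```text
[-0.03, -0.05, -9.95, 0.15, 0.2, -0.15] [36.71, -20.04, -12.13, 0.27, 0.04, 89.85]
```

Request:
apply_moves([
  [[0,0,-5,0,0,0,-0.45],[0,0,-10,0,0,0,-0.45],[0,0,-10,0,0,0,-0.45],[36.7,-20,-12.1,0,0,90,-0.2],[36.7,-20,-12.1,0,0,90,0.2],[36.7,-20,-12.1,0,0,90,0.2],[36.7,-20,-12.1,0,0,90,0.2],[36.7,-20,-12.1,0,0,90,0.2],[36.7,-20,-12.1,0,0,90,0.2],[36.7,-20,-12.1,0,0,90,0.2],[36.7,-20,-12.1,0,0,90,0.2],[36.7,-20,-12.1,0,0,90,0.2],[36.7,-20,-12.1,0,0,90,0.2],[36.7,-20,-12.1,0,0,90,0.2]],
])

```text
time_s: 12.52
position: [0.4196, 0.1707, 0.3309]
tcp_rot: [[0.999, 0.051, -0.0], [0.051, -0.999, -0.001], [-0.0, 0.001, -1.0]]
force: [-0.5, 0.3, -0.2]
opening: 0.603
grasp_force: 0.0
```

```bash
python3 -c "
from h import *
st()
a=bot.capture('side');b=bot.capture('top');cv2.imwrite('pics/side6.png',a);cv2.imwrite('pics/top6.png',b)
A=cv2.resize(a[100:250,290:450],(480,450),interpolation=cv2.INTER_CUBIC)[150:]  
B=cv2.resize(b[120:230,290:430],(700,550),interpolation=cv2.INTER_CUBIC)
o=np.zeros((600,800,3),np.uint8);a2=cv2.resize(a[130:250,300:450],(375,300),interpolation=cv2.INTER_CUBIC)
b2=cv2.resize(b[110:230,280:440],(800,600),interpolation=cv2.INTER_CUBIC);b2=cv2.resize(b2,(400,300));o=np.hstack([cv2.copyMakeBorder(a2,0,0,0,25,0),b2])
cv2.imwrite('pics/s6.png',o)"
```

```text
t 12.53 p [0.4196 0.1707 0.3309] az -87.05 z [-0.    -0.001 -1.   ] F [-0.52  0.33 -0.18] op 0.603 g 0.0
```

View pics/s6.png

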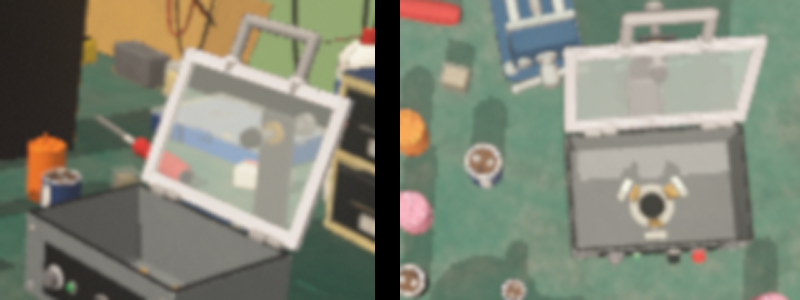

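Run:
```python
from h import *
t=cv2.imread("pics/top6.png");s=cv2.imread("pics/side6.png")
g=cv2.cvtColor(t,cv2.COLOR_BGR2GRAY)
m=np.zeros_like(g);m[184:200,372:390]=(g[184:200,372:390]<85)
n,l,st_,c=cv2.connectedComponentsWithStats(m);print(st_[1:],c[1:])
for k in range(1,n):
    if st_[k,4]>15: print("seat",plane("top",c[k],.008),plane("top",c[k],.012))
for y in range(180,212):print(y," ".join("%3d"%v for v in g[y,366:396]))
h=cv2.cvtColor(s,cv2.COLOR_BGR2HSV)
for y in range(194,214):print(y," ".join("%3d,%3d,%3d"%tuple(h[y,x]) for x in range(314,336)))
h=cv2.cvtColor(t,cv2.COLOR_BGR2HSV);m=np.zeros_like(g);w=h[160:192,300:328];m[160:192,300:328]=(w[...,0]<50)&(w[...,1]>12)
n,l,st_,c=cv2.connectedComponentsWithStats(m);print(st_[1:],c[1:])
for uv in((312.8,174.),(312.8,174.5)):
  for sv in((324.5,201.7),(324.5,202.5)):print(plane("top",uv,.052),tri(uv,sv),plane("side",sv,.052))
```

```text
[[377 188   8   9  55]] [[380.36363636 191.83636364]]
seat [ 0.51169518 -0.1917595   0.008     ] [ 0.51106348 -0.19126512  0.012     ]
180 176 173 161 154 154 152 150 149 152 161 171 176 178 178 179 179 177 169 162 154 150 153 166 181 183 168 161 163 161 156
181 161 160 155 162 180 179 165 154 151 153 159 162 163 164 164 164 162 156 152 150 150 158 187 216 221 197 165 154 151 151
182 150 151 155 182 217 222 199 166 152 150 152 152 153 156 156 156 154 151 149 150 150 160 185 217 231 221 187 158 150 149
183 148 150 166 205 234 234 204 169 159 156 157 161 167 173 175 174 169 163 157 153 157 167 178 199 222 230 210 174 153 149
184 148 153 183 224 239 224 190 171 173 169 177 189 197 202 203 203 200 191 176 167 169 177 178 186 211 231 226 196 162 150
185 148 162 199 231 236 210 176 172 172 174 193 206 208 208 206 207 208 205 190 177 175 179 181 185 195 216 222 209 179 155
186 150 171 204 221 217 193 176 175 170 174 194 202 195 182 174 177 188 197 189 172 164 171 180 186 189 197 211 210 188 161
187 156 183 206 211 195 175 174 171 166 173 186 177 152 130 116 121 139 163 181 177 159 157 170 1
[... 8299 characters left out ...]
 86  25, 18, 87  25, 18, 86  25, 18, 86  25, 18, 87  24, 15, 87
[[305 167  17  18 191]] [[312.87958115 174.34554974]]
[ 0.54769424 -0.02334819  0.052     ] (array([ 0.54735639, -0.02291608,  0.0506353 ]), array([0.00099379])) [ 0.54462521 -0.02576737  0.052     ]
[ 0.54769424 -0.02334819  0.052     ] (array([ 0.54766756, -0.02273906,  0.04867302]), array([0.00114631])) [ 0.54199318 -0.02982019  0.052     ]
[ 0.54645758 -0.02336593  0.052     ] (array([ 0.54654436, -0.02320253,  0.05081041]), array([0.00025313])) [ 0.54462521 -0.02576737  0.052     ]
[ 0.54645758 -0.02336593  0.052     ] (array([ 0.54685368, -0.02302608,  0.0488495 ]), array([0.0004039])) [ 0.54199318 -0.02982019  0.052     ]
```

```bash
python3 -c "
from h import *
print(row((.42,-.0233,.33),-87),row((.547,-.0233,.16),3),row((.547,-.0233,.09),3))
print([np.round(plane('top',(246,190),z),3) for z in (0,.1,.2)],np.round(plane('top',(253,130),.25),3),np.round(plane('side',(330,194),0),3))"
```

```text
[-0.94, 19.38, 0.12, 0.05, 0.03, -0.09] [11.75, 20.0, 17.12, 0.02, 0.06, -90.09] [11.75, 20.0, 24.12, 0.02, 0.06, -90.09]
[array([0.516, 0.151, 0.   ]), array([0.5  , 0.126, 0.1  ]), array([0.484, 0.101, 0.2  ])] [0.592 0.08  0.25 ] [0.663 0.128 0.   ]
```

Request:
apply_moves([
  [[-0.9,19.4,0.1,0,0,0,0.2],[-0.9,19.4,0.1,0,0,0,0.2],[-0.9,19.4,0.1,0,0,-10,0.2],[-0.9,19.4,0.1,0,0,-20,0.2],[11.8,20.0,10,0,0,-90,0.2],[11.8,20.0,17.1,0,0,-90,0.2],[11.8,20.0,17.1,0,0,-90,0.2],[11.8,20.0,17.1,0,0,-90,0.2],[11.8,20.0,17.1,0,0,-90,0.2],[11.8,20.0,17.1,0,0,-90,0.2],[11.8,20.0,17.1,0,0,-90,0.2],[11.8,20.0,17.1,0,0,-90,0.2],[11.8,20.0,24.1,0,0,-90,0.2],[11.8,20.0,24.1,0,0,-90,0.2],[11.8,20.0,24.1,0,0,-90,0.2]],
])

```text
time_s: 14.5
position: [0.5472, -0.0231, 0.0905]
tcp_rot: [[-0.05, 0.999, -0.001], [0.999, 0.05, -0.001], [-0.001, -0.001, -1.0]]
force: [-0.0, 0.0, 0.4]
opening: 0.601
grasp_force: 0.0
```

```bash
python3 -c "
from h import *
st();print(row((.547,-.0233,.0365),3))
im=bot.capture('side');cv2.imwrite('pics/s7.png',im)
h=cv2.cvtColor(im,cv2.COLOR_BGR2HSV);m=((h[...,0]>105)&(h[...,0]<120)&(h[...,1]>60))[195:215,310:345];print(np.where(m.any(0))[0]+310)
print(proj('side',(.547,-.0233,.04)),[proj('side',(.547+d,-.0233,.079))for d in(-.026,.026)])
g=im.max(2)
for y in range(178,200,2):print(y,' '.join('%3d'%v for v in g[y,295:350]))
"
```

```text
t 14.50 p [ 0.5472 -0.0231  0.0905] az 2.84 z [-0.001 -0.001 -1.   ] F [-0.02  0.03  0.42] op 0.601 g 0.0
[-0.01, -0.01, 5.4, -0.07, 0.03, -0.16]
[321 322 323 324 325 326 327 328 329 330 331]
[324.63604033 206.30731832] [array([314.90474245, 191.35649705]), array([335.18645369, 187.51695005])]
178  36  37  37  38  36  38  38  37  38  37  37  38  38  40  39  37  34  35  34  34  35  38  41  41  41  40  40  41  41  41  42  41  42  43  49  76  98  88  56  44  44  44  46  46  45  57  91 122 129 123 117 116 114 113 113
180  37  36  37  36  38  37  37  37  39  38  38  37  39  47  51  40  36  37  37  36  35  39  47  49  42  40  40  41  42  41  41  41  43  43  50  77  99  88  57  45  43  45  46  46  45  49  76 105 124 133 131 122 110 101 100
182  37  38  36  37  38  38  38  38  38  38  38  38  41  48  52  41  37  37  37  36  36  42  52  56  46  41  41  41  41  41  41  41  43  45  53  71  85  75  51  45  44  44  45  47  45  45  61  78  86  95 108 125 132 124 111
184  37  37  38  39  38  38  37  39  38  39  38  39  40  47  52  41  38  37  37  38  37  49  78 103 111 109  98  76  54  46  43  42  
[... 958 characters left out ...]
  83  83  84  85  85  85  86
194 235 215 152  90  73  67  65  65  65  65  65  70  76  77  79 119 184 225 232 231 228 226 222 217 206 194 181 171 165 157 137 102  80  81  82  83  83  85  85  85  85  85  84  85  85  86  86  87  88  90  90  90  93  99 105
196 200 173 128  84  80  78  79  79  79  80  81  81  81  81  83 122 186 226 233 233 230 227 223 216 206 194 181 172 169 165 146 108  86  86  87  88  88  89  94 100 101 101 102 102 102 106 109 109 113 116 120 121 123 125 128
198 149 127 104  79  80  81  81  81  81  82  83  82  83  83  83 121 185 226 233 232 230 226 218 200 184 170 156 151 161 165 152 123 100 104 116 121 117 114 114 113 113 111 113 113 114 115 114 115 114 119 127 133 137 138 139
```

Request:
apply_moves([
  [[0,0,1.5,0,0,0,0.2],[0,0,3,0,0,0,0.2],[0,0,4.5,0,0,0,0.2],[0,0,5.4,0,0,0,0.2],[0,0,5.4,0,0,0,0.2]],
])

```text
time_s: 15.18
position: [0.5465, -0.0229, 0.0353]
tcp_rot: [[-0.05, 0.999, -0.003], [0.999, 0.05, -0.0], [-0.0, -0.003, -1.0]]
force: [-0.1, 0.0, 0.1]
opening: 0.597
grasp_force: 0.0
```

Request:
apply_moves([
  [[0,0,0,0,0,0,-1],[0,0,0,0,0,0,-1],[0,0,0,0,0,0,-1],[0,0,0,0,0,0,-1],[0,0,0,0,0,0,-1]],
])

```text
time_s: 15.8
position: [0.5472, -0.0231, 0.0367]
tcp_rot: [[-0.05, 0.999, -0.0], [0.999, 0.05, -0.001], [-0.001, -0.0, -1.0]]
force: [-0.2, 0.4, 3.7]
opening: 0.394
grasp_force: 30.0
```

```bash
python3 -c "
from h import *
print(row((.53,-.03,.155),-87),row((.5118,-.1912,.155),-87))"
```

```text
[-0.61, -1.76, -11.82, 0.04, 0.04, 89.88] [-16.62, -4.39, -11.81, 0.04, 0.04, 89.88]
```

Request:
apply_moves([
  [[0,0,-3,0,0,0,-1],[0,0,-7,0,0,0,-1],[-0.6,-1.8,-11.8,0,0,10,-1],[-0.6,-1.8,-11.8,0,0,90,-1],[-0.6,-1.8,-11.8,0,0,90,-1],[-0.6,-1.8,-11.8,0,0,90,-1],[-0.6,-1.8,-11.8,0,0,90,-1],[-0.6,-1.8,-11.8,0,0,90,-1],[-0.6,-1.8,-11.8,0,0,90,-1],[-0.6,-1.8,-11.8,0,0,90,-1],[-0.6,-1.8,-11.8,0,0,90,-1],[-6.6,-2.7,-11.8,0,0,90,-1],[-12,-3.6,-11.8,0,0,90,-1],[-16.6,-4.4,-11.8,0,0,90,-1],[-16.6,-4.4,-11.8,0,0,90,-1],[-16.6,-4.4,-11.8,0,0,90,-1]],
])

```text
time_s: 17.8
position: [0.511, -0.1904, 0.1541]
tcp_rot: [[0.999, 0.05, -0.002], [0.05, -0.999, 0.0], [-0.002, -0.001, -1.0]]
force: [-0.3, 0.6, -1.2]
opening: 0.394
grasp_force: 30.0
```

```bash
python3 -c "
from h import *
st();print(row((.5118,-.1912,.155),-87))
im=bot.capture('side');cv2.imwrite('pics/side8.png',im)
h=cv2.cvtColor(im,cv2.COLOR_BGR2HSV)
for z in(.12,.13,.14):print(z,proj('side',(.5118,-.1912,z)))
m=((h[...,0]>105)&(h[...,0]<122)&(h[...,1]>60)&(h[...,2]>50)).astype(np.uint8);m[:, :330]=0;m[:,420:]=0;m[:150]=0;m[235:]=0
for y in range(170,232,3):
  c=np.where(m[y])[0];print(y,(c.min(),c.max(),len(c)) if len(c) else None)
cv2.imwrite('pics/s8.png',cv2.resize(cv2.convertScaleAbs(im[120:260,300:460],alpha=1.3,beta=15),None,fx=4,fy=4,interpolation=cv2.INTER_CUBIC))
"
```

```text
t 17.80 p [ 0.511  -0.1904  0.1541] az -87.16 z [-0.002  0.    -1.   ] F [-0.33  0.56 -1.19] op 0.394 g 30.0
[0.07, 0.08, -0.09, -0.03, 0.09, -0.16]
0.12 [360.08352739 198.39923172]
0.13 [360.38668636 193.21765651]
0.14 [360.69225769 187.99484933]
170 None
173 None
176 (np.int64(350), np.int64(362), 13)
179 (np.int64(350), np.int64(362), 13)
182 (np.int64(350), np.int64(360), 11)
185 (np.int64(351), np.int64(361), 11)
188 (np.int64(350), np.int64(360), 11)
191 (np.int64(350), np.int64(367), 14)
194 (np.int64(350), np.int64(366), 17)
197 (np.int64(350), np.int64(366), 17)
200 (np.int64(354), np.int64(362), 9)
203 None
206 None
209 None
212 None
215 None
218 (np.int64(389), np.int64(389), 1)
221 None
224 None
227 None
230 None
```

Request:
apply_moves([
  [[0.1,0.1,3,0,0,0,-1],[0.1,0.1,6,0,0,0,-1],[0.1,0.1,8,0,0,0,-1],[0.1,0.1,9,0,0,0,-1],[0.1,0.1,9,0,0,0,-1]],
])

```text
time_s: 18.48
position: [0.5125, -0.1909, 0.0641]
tcp_rot: [[0.999, 0.052, -0.002], [0.052, -0.999, 0.0], [-0.002, -0.0, -1.0]]
force: [-0.0, 0.1, -0.4]
opening: 0.396
grasp_force: 30.0
```

Request:
apply_moves([
  [[0,0,0.3,0,0,0,-1],[0,0,0.6,0,0,0,-1],[0,0,0.8,0,0,0,-1]],
])

```text
time_s: 18.85
position: [0.5128, -0.1922, 0.057]
tcp_rot: [[0.999, 0.05, 0.0], [0.05, -0.999, -0.001], [0.0, 0.001, -1.0]]
force: [-0.5, 0.1, 1.9]
opening: 0.396
grasp_force: 30.0
```

Request:
apply_moves([
  [[0,0,0.2,0,0,0,-1],[0,0,0.4,0,0,0,-1]],
])

```text
time_s: 19.1
position: [0.5124, -0.1921, 0.0528]
tcp_rot: [[0.999, 0.05, -0.001], [0.05, -0.999, -0.001], [-0.001, 0.001, -1.0]]
force: [-1.2, 0.4, 1.8]
opening: 0.398
grasp_force: 30.0
```

Request:
apply_moves([
  [[0,0,0.2,0,0,0,-1],[0,0,0.4,0,0,0,-1]],
])

```text
time_s: 19.35
position: [0.5124, -0.1921, 0.0484]
tcp_rot: [[0.999, 0.05, -0.001], [0.05, -0.999, -0.001], [-0.001, 0.001, -1.0]]
force: [-1.6, -0.8, 2.8]
opening: 0.39
grasp_force: 30.0
```

Request:
apply_moves([
  [[0,0,0.2,0,0,0,-1],[0,0,0.4,0,0,0,-1],[0,0,0.4,0,0,0,-1]],
])

```text
time_s: 19.73
position: [0.5125, -0.192, 0.0443]
tcp_rot: [[0.999, 0.05, -0.001], [0.05, -0.999, -0.001], [-0.001, 0.001, -1.0]]
force: [-1.6, -0.2, 1.1]
opening: 0.393
grasp_force: 30.0
```

Request:
apply_moves([
  [[0,0,0.1,0,0,0,-1],[0,0,0.1,0,0,0,-1]],
])

```text
time_s: 19.98
position: [0.5125, -0.192, 0.0439]
tcp_rot: [[0.999, 0.05, -0.001], [0.05, -0.999, -0.001], [-0.001, 0.001, -1.0]]
force: [-2.2, -0.0, 6.3]
opening: 0.39
grasp_force: 30.0
```

Request:
apply_moves([
  [[0,0,0.1,0,0,0,-1],[0,0,0.1,0,0,0,-1],[0,0,0.1,0,0,0,-1]],
])

```text
time_s: 20.35
position: [0.5125, -0.192, 0.0435]
tcp_rot: [[0.999, 0.05, -0.0], [0.05, -0.999, -0.001], [-0.0, 0.001, -1.0]]
force: [-3.1, -0.0, 10.0]
opening: 0.395
grasp_force: 30.0
```

Request:
apply_moves([
  [[0,0,-0.1,0,0,0,0.2],[0,0,-0.1,0,0,0,0.2],[0,0,-0.1,0,0,0,0.2],[0,0,-0.1,0,0,0,0.2],[0,0,-3,0,0,0,0.2],[0,0,-7,0,0,0,0.2],[0,0,-12,0,0,0,0.2],[0,0,-17,0,0,0,0.2],[-11,-10,-20,0,0,0,0.2],[-11,-36,-25,0,0,0,0.2],[-11,-36,-25,0,0,0,0.2],[-11,-36,-25,0,0,0,0.2],[-11,-36,-25,0,0,0,0.2],[-11,-36,-25,0,0,0,0.2],[-11,-36,-25,0,0,0,0.2]],
])

```text
time_s: 22.22
position: [0.3834, 0.165, 0.293]
tcp_rot: [[0.999, 0.055, 0.001], [0.055, -0.999, 0.0], [0.001, -0.0, -1.0]]
force: [0.2, 0.2, -0.8]
opening: 0.602
grasp_force: 0.0
```

```bash
python3 -c "
from h import *
st()
a=bot.capture('side');b=bot.capture('top')
a2=cv2.resize(a[110:250,290:450],None,fx=2.5,fy=2.5,interpolation=cv2.INTER_CUBIC);b2=cv2.resize(b[110:250,275:435],None,fx=2.5,fy=2.5,interpolation=cv2.INTER_CUBIC)
cv2.imwrite('pics/s9.png',np.hstack([a2,b2]))"
```

```text
t 22.23 p [0.3834 0.165  0.293 ] az -86.86 z [ 0.001  0.    -1.   ] F [ 0.18  0.16 -0.8 ] op 0.602 g 0.0
```

View pics/s9.png

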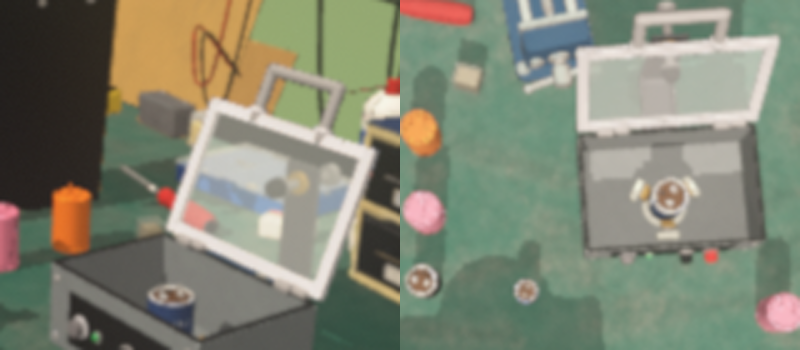

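```bash
python3 -c "
from h import *
print(tri((383,188),(358.4,228.4)),plane('top',(383,188),.06))
b=bot.capture('top');t=cv2.imread('pics/top6.png')
print(cv2.phaseCorrelate(np.float32(t[110:165,345:440,1]),np.float32(b[110:165,345:440,1])), cv2.absdiff(b,t)[110:158,345:440].mean())"
```

```text
(array([ 0.51231793, -0.1914067 ,  0.06054972]), array([0.00058518])) [ 0.51276595 -0.19170833  0.06      ]
((-0.00047157343483661407, -0.0071762490153872704), 1.000308729045921) 0.28888888888888886
```

The can's top measures z = 0.0605 m against 0.060 expected when home, the lid has not moved since I released it, and the robot is clear, so I'm handing in.

```bash
python3 -c "
from rig import bot
print(bot.hand_in())"
```

```text
the job is handed in; nothing more can be done
None
```

I handed the job in at about 22 s: the lid is leaning on its buffer, the big blue capacitor stands fully home and upright in the clip, and the other two were left alone. The hand-in gave no verdict, and one release move briefly commanded the lid about 4 mm further on to the buffer with the load unmeasured, so I can't rule out more than 30 N there.

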